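# Quarantine a failed e-bike battery pack from a two-bay charging dock

### The job

The e-bike battery with the red warning tape has failed its test. Push in the lock knob of its bay and turn it to open, draw the pack out of the side of the dock, carry it level and lower it flat into the quarantine tray without dropping it; then push that knob in again and turn it back until it is locked and springs up. Leave the other battery locked in its bay and the other things on the bench where they are.

Things in the scene. Friction and masses are not known exactly. Their poses are not given: they have to be found in the camera images.
- dock: Grey low two-bay battery charging dock fixed to the bench: 140 deep (x) x 240 wide (y) x 76 mm high to its flat hood's top. Origin: centre of its underside. The bays open only at its front (its -x), which faces the robot's left, give or take 0.3 rad. The 12 mm thick hood covers the packs from above; its front edge is at x = -70 mm. Bay 'near' is the one nearer to the robot.
- bay_near (a point): Middle of the front opening of bay 'near', on its floor: x = -70, y = -46, z = 4 mm of the dock, axes as the dock's. The opening is 66 mm wide, 60 mm high; below it is a 4 mm step down to the bench.
- bay_far (a point): The same point of bay 'far': x = -70, y = +64, z = 4 mm of the dock.
- pack_faulty: Failed battery pack, in either bay: black box 145 (x) x 62 (y) x 56 mm (z), 0.6 to 0.9 kg, red tape round its nose (-x end) and handle. Origin: centre of its underside. Locked in, its axes match the dock's, its nose stands 28 mm out of the front, and it must be drawn 118 mm along -x to be clear. A latch notch cuts its -y side (x -15 to +12 mm, z above 36 mm); the sides are plain below.
- handle_faulty (a point): Middle of the taped pack's level D-shaped handle, at x = -95, y = 0, z = 28 mm of the pack (axes as the pack's). The handle sticks out of the nose: x -72 to -117 mm, 40 mm wide over all (y), 20 mm tall (z), open in the middle, with a 12 mm crossbar at its end.
- pack_good: The healthy battery pack in the other bay: same shape and size, black with a grey handle, no red tape. It stays there.
- knob_near (a point): Grip point on the axis of bay 'near's black lock knob, at x = -20, y = -89 mm of the dock, 42 mm above the hood. The knob: a skirt 44 mm across, its top 24 mm above the hood, carries an upright grip bar 14 thick, 50 long, 28 mm tall (24 to 52 mm above the hood). The point's y runs along the bar to its white line: locked it is along the dock's +y (red dot), open along -x (green dot).
- knob_far (a point): The same point on the lock knob of bay 'far', at x = -20, y = +21 mm of the dock. Each knob belongs to the bay just beside it: it stands 43 mm from that bay's centre line, on the robot's side (dock -y). Round each knob's foot is a boss 59 mm across and 6 mm high.
- lock_near (a joint): Turn of bay 'near's knob: 0 locked, growing anticlockwise seen from above to 1.57 rad (open, its stop). From 1.4 rad the latch arm is clear of the pack. A safety stop blocks it at 0.1 rad unless pushed down; keep it down until past 1.0 rad, where it can spring up. Turning back needs the same push from 1.0 down to 0.1 rad. Friction 0.03 N m; it stays where it is left.
- lock_far (a joint): The same for the knob of bay 'far'.
- press_near (a joint): How far bay 'near's knob is pushed down: 0 up, 0.009 m fully down; it must be down 7 mm to pass the safety stop. The spring takes 6 N to start and 11.5 N fully down.
- press_far (a joint): The same for the knob of bay 'far'.
- tray: Open quarantine tray fixed to the bench: yellow sheet-steel sides 50 mm high, grey liner. Outside 270 (x) x 190 mm (y), inside 264 x 184 mm. Origin: centre of its underside; the liner's top is at z = 8 mm.
- meter: Yellow handheld multimeter lying on the bench, 165 x 80 x 36 mm, origin at the centre of its underside. Leave it.
- tape: Roll of black tape lying flat, 96 mm across, 24 mm high, origin at the centre of its underside. Leave it.
- driver: Screwdriver with a blue handle lying on the bench, about 190 mm long. Leave it.
Not all that is in view belongs to the job. What is shaped like the pack_faulty but orange or purple is not meant.

How it is judged (in metres and radians):
On the way, in this order (a step that is already met when the one before it is completed fails the run):
1. the knob of the bay that holds the taped pack is pushed in while still locked (((y of pack_faulty in the frame of dock above 0.01 m and value of joint press_far above 0.006 m and value of joint lock_far below 0.4 rad) or (y of pack_faulty in the frame of dock below 0.01 m and value of joint press_near above 0.006 m and value of joint lock_near below 0.4 rad))), for 0.05 s.
2. that knob is turned past its stop to open (((y of pack_faulty in the frame of dock above 0.01 m and value of joint lock_far above 1.25 rad) or (y of pack_faulty in the frame of dock below 0.01 m and value of joint lock_near above 1.25 rad))), for 0.1 s.
3. the taped pack is drawn right out of the front of its bay (x of pack_faulty in the frame of dock below -0.1425 m), for 0.1 s.
4. the taped pack rests on the tray's liner while it is still held (x of pack_faulty in the frame of tray between -0.09 and 0.09 m and y of pack_faulty in the frame of tray between -0.07 and 0.07 m and z of pack_faulty in the frame of tray below 0.014 m and contact force between pack_faulty and tray above 0.5 N and contact force between pack_faulty and the fingers above 0.5 N), for 0.05 s.
5. both knobs are locked and sprung up (value of joint each of lock_near, lock_far below 0.16 rad and value of joint each of press_near, press_far below 0.002 m), for 0.2 s.
At the end, for the whole second after the job is handed in: The taped pack lies flat (within 0.1 rad), upright and at rest on the liner inside the quarantine tray; both lock knobs are back within 0.16 rad of locked and sprung up (less than 2 mm down); the other pack is still in its bay within 10 mm of where it was (all of step 5 and x of pack_faulty in the frame of tray between -0.09 and 0.09 m and y of pack_faulty in the frame of tray between -0.07 and 0.07 m and z of pack_faulty in the frame of tray below 0.014 m and angle between pack_faulty's own z axis and vertical below 0.1 rad and linear speed of pack_faulty below 0.02 m/s and distance of pack_good from where it was at the start of the episode below 0.01 m); the robot touches nothing.
It fails at once if the taped pack is tipped by more than 0.5 rad (angle between pack_faulty's own z axis and vertical above 0.5 rad).
It fails at once if the healthy pack is moved by more than 10 mm (distance of pack_good from where it was at the start of the episode above 0.01 m).
It fails at once if the healthy pack's bay is unlocked ((y of pack_good in the frame of dock above 0.01 m and value of joint lock_far above 0.5 rad) or (y of pack_good in the frame of dock below 0.01 m and value of joint lock_near above 0.5 rad)).
It fails at once if the meter, the tape or the screwdriver is moved by more than 20 mm (distance of any of meter, tape, driver from where it was at the start of the episode above 0.02 m).
It fails at once if a knob is forced past its safety stop without being pushed in ((value of joint lock_near between 0.4 and 0.75 rad and value of joint press_near below 0.005 m) or (value of joint lock_far between 0.4 and 0.75 rad and value of joint press_far below 0.005 m)).
It also fails if it takes over 72 s, if anything falls off the work surface, if the arm or the gripper's body presses on something with over 40 N, if the wrist force passes 120 N, or if a joint passes its speed limit or range.

### The arm

A 7-joint arm with a two-finger parallel gripper is mounted at the origin on the work surface. World frame = base frame: x ahead of the robot, y to its left, z up, the work surface at z = 0. Lengths are in mm, angles in rad, forces in N, time in s.
With the tool pointing down it reaches from about 400 to 850 mm from the base axis. Payload 4.4 kg.
Tool frame: the origin (TCP) lies at the very end of the fingers, on their centre line; the grasp point (between the pads) lies 19 mm behind it; z points along the fingers, y is the direction in which the jaws open and shut (so a half turn about z gives the same grasp; the last joint's range is limited). The gripper opens to 94 mm and grips with 3 to 60 N. Pads are 16 mm wide; open, the fingers measure 119 mm over their backs; the gripper's body (75 mm by 177 mm) begins 78 mm behind the grasp point.
Start: joints at [1.111, 0.628, 0.038, 1.517, -0.027, 0.996, -0.02], TCP at [249.434, -600.251, 205.478] pointing down, gripper open.
Joint ranges: [-3.06, 3.06], [-0.37, 2.12], [-1.25, 1.32], [0.18, 2.47], [-1.1, 4.24], [0.23, 1.98], [-2.94, 2.94]. Speed limits (rad/s): [2.57, 2.57, 3.14, 3.14, 3.14, 3.14, 3.14].

### API

Orientations are given as a unit quaternion [w, x, y, z].
In Python, from station import * gives the robot as it stands. Calls block until the motion is done:
- movep(position, orientation): joint-space move of the TCP to a pose.
- move_l(position, velocity=150, attitude=None, until_force=None): straight line of the TCP; attitude=None keeps the orientation; velocity is the mean speed in mm/s. With until_force (N) it stops when the force on the tool has changed by that much, and returns True; else False.
- set_joints(angles): joint-space move.
- open_jaws() and gripper_close(): open the fingers fully, or close them until they stop; the grip force is fixed at half the most.
- hold(seconds).
- inverse_kinematics(position, orientation): joint angles nearest the present ones, or None.
- get_image(name): name is "side" or "top"; returns a dict with "image" (400x640x3 uint8, red, green, blue), "fx", "fy", "cx", "cy" (pixels), "R" (3x3) and "t" (3): a world point X has camera coordinates R X + t. Camera axes: x right, y down, z forward; pixel columns grow to the right and rows downward; lengths in mm; the calibration is good to about 2 mm. A picture is of the moment at which its call begins. There is no depth.
A pose or a line that the arm cannot do raises IKError and nothing moves.
- sign_off(): hands the job in, once; it reports no verdict.
Readings, each from a call of its own:
- get_clock(): time.
- get_q(): joint angles.
- get_qd(): joint speeds.
- get_joint_efforts(): joint torques, N m.
- get_tcp_pos(): TCP position.
- get_tcp_rot(): TCP orientation.
- get_ft_force(): force on the tool from outside, world axes, zero at the start.
- get_torque(): the same for the moment, N m.
- get_grip_width(): opening from 0.0 (shut) to 1.0 (fully open).
Only numpy, scipy, OpenCV 4.12 (cv2) and the standard library are available. Lean on these libraries where they do the work, as an engineer would, in place of code of your own. Each camera call takes 0.05 s, during which the arm holds its last target.

## Working session

There is one attempt and no reset: what is moved stays moved. The work goes in short steps, each a Python script; the robot and the scene stay as the last script left them, time stands still between calls to the robot, and variables do not carry over. Pictures are saved under pics/ and viewed, and the job is handed in when it is done.

```bash
ls; mkdir -p pics; python3 - <<'E'
from station import *
import cv2,numpy as np,json
for n in("side","top"):
    d=get_image(n); cv2.imwrite(f"pics/{n}0.png",d["image"][:,:,::-1])
    np.savez(f"{n}0.npz",**d)
    print(n,d["fx"],d["fy"],d["cx"],d["cy"],np.round(d["R"],4).tolist(),np.round(d["t"],1).tolist())
print(get_clock(),get_tcp_pos(),get_tcp_rot(),get_ft_force())
E
```

```text
pics
side 463.41244773920056 463.41244773920056 316.02288353485716 202.8507713588162 [[-0.6959, -0.718, -0.0158], [-0.3747, 0.3818, -0.8449], [0.6126, -0.5821, -0.5347]] [327.2, 310.8, 1024.4]
top 380.2132019432242 380.2132019432242 321.574570764311 200.70380853472926 [[0.0191, -0.9994, 0.0291], [-0.9814, -0.0243, -0.1906], [0.1912, -0.0249, -0.9812]] [-87.1, 563.6, 995.9]
0.1 [ 249.202094   -599.72688136  204.68214109] [-7.76548621e-04  9.80682712e-01  1.95603641e-01 -1.75204309e-04] [-0.15961175  0.36691583  0.34461727]
```

View pics/side0.png

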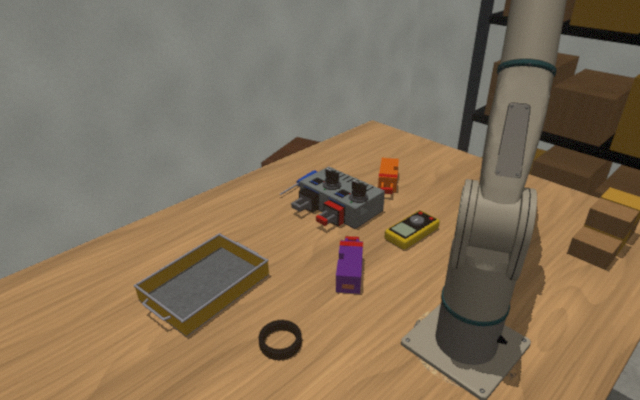

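View pics/top0.png

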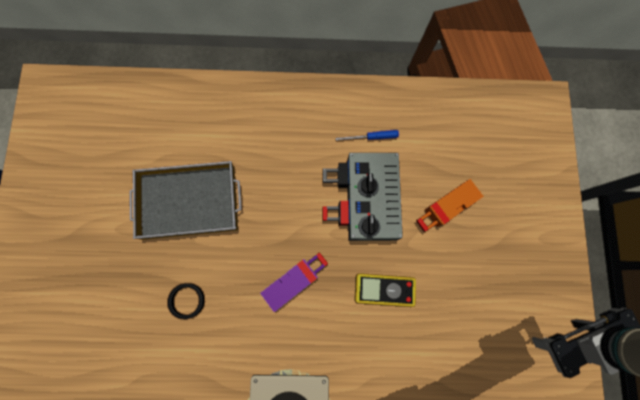

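```bash
python3 - <<'E'
import cv2
a=cv2.imread("pics/top0.png"); b=cv2.imread("pics/side0.png")
cv2.imwrite("pics/c1.png",cv2.resize(a[140:250,310:410],None,fx=5.4,fy=5.4,interpolation=cv2.INTER_CUBIC))
cv2.imwrite("pics/c2.png",cv2.resize(b[160:230,280:390],None,fx=7,fy=7,interpolation=cv2.INTER_CUBIC))
cv2.imwrite("pics/c3.png",cv2.resize(a[150:250,120:250],None,fx=6,fy=6,interpolation=cv2.INTER_CUBIC))
E
```

```text
(no output)
```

View pics/c1.png

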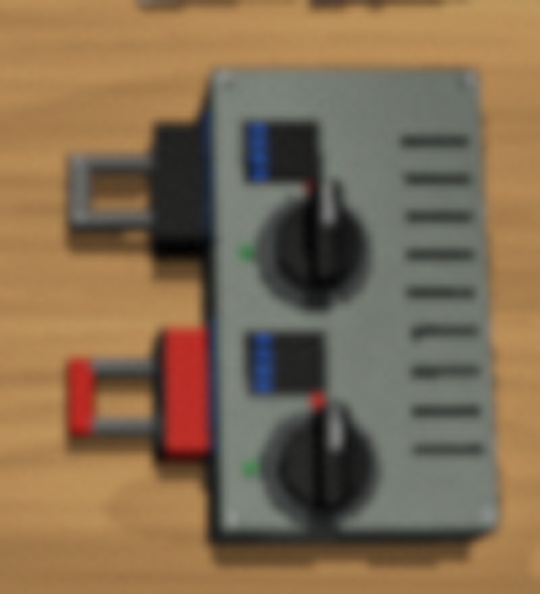

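View pics/c2.png

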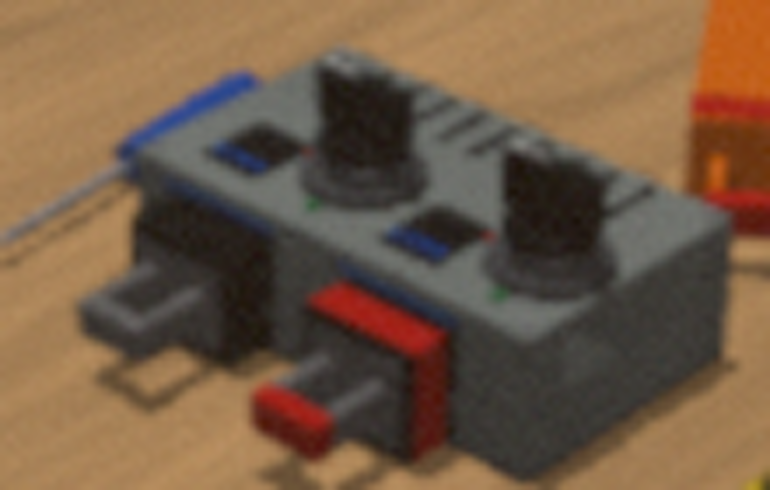

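View pics/c3.png

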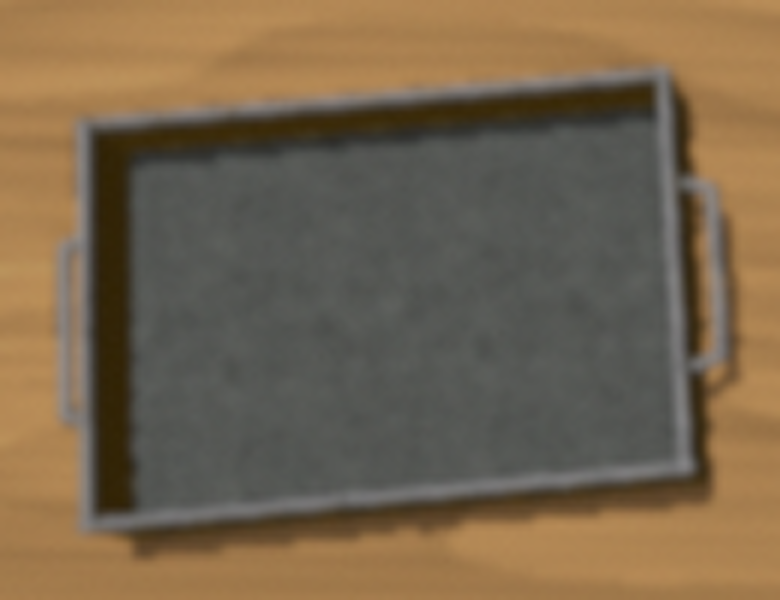

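```bash
cat > vis.py <<'E'
import numpy as np
from scipy.optimize import least_squares
C={n:dict(np.load(f"{n}0.npz")) for n in("side","top")}
def proj(n,X):
    d=C[n];c=np.atleast_2d(X)@d["R"].T+d["t"]
    return np.c_[c[:,0]/c[:,2]*d["fx"]+d["cx"],c[:,1]/c[:,2]*d["fy"]+d["cy"]]
def W(p,L): 
    L=np.atleast_2d(L).astype(float);c,s=np.cos(p[2]),np.sin(p[2])
    return np.c_[p[0]+c*L[:,0]-s*L[:,1],p[1]+s*L[:,0]+c*L[:,1],L[:,2]]
def fit(obs,p0):
    f=lambda p:np.concatenate([(proj(n,W(p,l))[0]-px) for n,l,px in obs])
    r=least_squares(f,p0,loss='soft_l1');return r.x,f(r.x).reshape(-1,2)
E
python3 - <<'E'
from vis import *
T=lambda x,y:((x+.5)/5.4-.5+310,(y+.5)/5.4-.5+140)
S=lambda x,y:((x+.5)/7-.5+280,(y+.5)/7-.5+160)
obs=[("top",(-70,120,76),T(212,70)),("top",(70,120,76),T(476,70)),("top",(70,-120,76),T(496,533)),("top",(-70,-120,76),T(213,533)),
("top",(-142.5,-26,42),T(70,360)),("top",(-142.5,-66,42),T(68,435)),
("side",(-70,-120,76),S(530,343)),("side",(70,-120,76),S(728,215)),("side",(-70,120,76),S(140,155)),("side",(70,120,76),S(335,50)),("side",(-70,-120,0),S(520,478))]
for sel in ("top","side",""):
    o=[x for x in obs if x[0].startswith(sel)]
    p,r=fit(o,[560,-90,-1.57]);print(sel,p);print(r.round(1).tolist())
U=lambda x,y:((x+.5)/6-.5+120,(y+.5)/6-.5+150)
a=[("top",(-135,95,50),U(78,120)),("top",(135,95,50),U(668,68)),("top",(135,-95,50),U(693,470)),("top",(-135,-95,50),U(83,530))]
b=[("side",(135,95,50),(222,237.5)),("side",(135,-95,50),(268,267)),("side",(-135,-95,50),(185,314)),("side",(-135,95,50),(137,285))]
for o in (a,b,a+b):
    p,r=fit(o,[560,250,-1.57]);print(p);print(r.round(1).tolist())
E
```

```text
top [ 582.06857366 -218.28795259   -1.55040158]
[[-0.6, -0.3], [0.5, 0.1], [0.3, 0.3], [0.5, 0.2], [-0.6, -0.3], [-0.2, -0.0]]
side [ 582.79805164 -217.50421229   -1.53865442]
[[-0.2, -0.2], [0.6, 0.0], [-1.6, -0.8], [0.0, -0.8], [0.5, 1.7]]
 [ 582.35009838 -218.09420359   -1.5470171 ]
[[-0.8, -0.3], [0.3, -0.1], [0.4, 0.1], [0.6, 0.2], [-0.6, -0.3], [-0.2, 0.0], [-0.3, -0.1], [0.8, 0.2], [-1.3, -1.0], [0.6, -0.8], [0.4, 1.8]]
[563.19619913 306.11362479  -1.44857882]
[[0.4, 0.2], [-0.3, 0.1], [-0.4, -0.1], [0.3, -0.2]]
[556.43633339 301.66010129  -1.46463462]
[[0.1, -3.7], [2.4, -6.0], [-0.6, 8.1], [-0.4, 0.1]]
[561.77135606 303.85456039  -1.45240639]
[[1.3, 0.5], [0.6, 0.8], [0.2, 0.6], [1.0, 0.2], [-2.4, -4.1], [0.3, -7.1], [-1.8, 7.3], [-2.3, 0.1]]
```

```bash
cat >> vis.py <<'E'
D=np.array([582.2,-218.1,-1.549]); TR=np.array([563.2,306.1,-1.4486])
def Q(psi): return [0.,float(np.cos(psi/2)),float(np.sin(psi/2)),0.]
def ray(n,u,v,z):
    d=C[n];Ri=d["R"].T;c=-Ri@d["t"];r=Ri@np.array([(u-d["cx"])/d["fx"],(v-d["cy"])/d["fy"],1]);s=(z-c[2])/r[2];return c+s*r
E
python3 - <<'E'
from vis import *
from station import *
import cv2
for pr in ((proj("side",W(TR,[(135,95,50),(135,-95,50),(-135,-95,50),(-135,95,50)])).round(1).tolist()),): print(pr)
for n,x0,y0,w,h,f in (("side",120,150,280,190,2.8),("top",120,130,300,125,2.6)):
    im=C[n]["image"][:,:,::-1].copy(); im=cv2.resize(im[y0:y0+h,x0:x0+w],None,fx=f,fy=f)
    def pl(p,L,col):
        q=((proj(n,W(p,L))-[x0,y0]+.5)*f-.5).round().astype(int);cv2.polylines(im,[q],True,col,1)
    bx=lambda a,b,z:[(-a,b,z),(a,b,z),(a,-b,z),(-a,-b,z)]
    pl(D,bx(70,120,76),(0,255,255)); pl(TR,bx(135,95,50),(255,0,255)); pl(TR,bx(135,95,0),(255,255,0))
    for y in(-89,21): pl(D,[(-20-7,y-25,128),(-20-7,y+25,128),(-20+7,y+25,128),(-20+7,y-25,128)],(0,255,0))
    pl(D,[(-142.5,-26,42),(-142.5,-66,42),(-98,-66,42),(-98,-26,42)],(255,0,0))
    cv2.imwrite(f"pics/ov_{n}.png",im)
print("purple",[ray("top",*p,30).round() for p in((326,262),(317,254),(277,311),(300,262))])
P=W(D,[(-20,-89,103),(-120.5,-46,13),(-255,-46,13),(-160,-46,10)]);print(P)
for psi in(.022,.022+np.pi,.022-np.pi/2,.022+np.pi/2):
    q=inverse_kinematics(P[0].tolist(),Q(psi)); print(psi,None if q is None else np.round(q,2))
    for p in list(P[1:])+[W(TR,[(10,0,20)])[0]]:
        q=inverse_kinematics(p.tolist(),Q(psi)); print('   ',None if q is None else np.round(q,2))
E
```

```text
[[218.5, 233.5], [267.2, 259.9], [182.2, 321.5], [133.5, 285.4]]
purple [array([399., -91.,  30.]), array([420., -66.,  30.]), array([267.,  38.,  30.]), array([398., -19.,  30.])]
[[ 492.7852482  -200.0444701   103.        ]
 [ 533.58467698  -98.63117407   13.        ]
 [ 530.65330315   35.83687807   13.        ]
 [ 532.72379024  -59.14055653   10.        ]]
0.022 [ 0.26  0.61  0.12  1.95 -0.12  0.59 -1.1 ]
    [ 0.07  0.77  0.09  1.96 -0.16  0.42 -1.26]
    [-0.21  0.77  0.13  1.99 -0.24  0.4  -1.44]
    [-0.01  0.77  0.1   1.98 -0.18  0.4  -1.32]
    [-0.66  0.86  0.22  1.69 -0.28  0.63 -1.83]
3.163592653589793 [ 0.73  0.67 -0.61  1.93  0.58  0.72  1.36]
    [ 0.46  0.82 -0.51  1.95  0.74  0.57  1.03]
    [ 0.23  0.82 -0.55  1.98  0.79  0.57  0.72]
    [ 0.41  0.83 -0.54  1.97  0.79  0.57  0.91]
    [-0.22  0.9  -0.53  1.68  0.63  0.74  0.53]
-1.5487963267948965 [-0.01  0.67  0.52  1.95 -0.53  0.66 -2.27]
    [-0.16  0.82  0.45  1.97 -0.71  0.51 -2.31]
    [-0.43  0.82  0.48  2.   -0.77  0.51 -2.51]
    [-0.23  0.82  0.45  1.99 -0.73  0.5  -2.36]
    [-0.92  0.97  0.7   1.7  -0.84  0.8  -2.93]
1.5927963267948966 [ 0.49  0.61 -0.24  1.94  0.24  0.61  0.12]
    [ 0.27  0.77 -0.21  1.96  0.34  0.44 -0.17]
    [-0.01  0.76 -0.17  1.99  0.29  0.41 -0.38]
    [ 0.19  0.77 -0.2   1.98  0.34  0.42 -0.24]
    [-0.41  0.85 -0.2   1.68  0.26  0.64 -0.73]
```

View pics/ov_side.png

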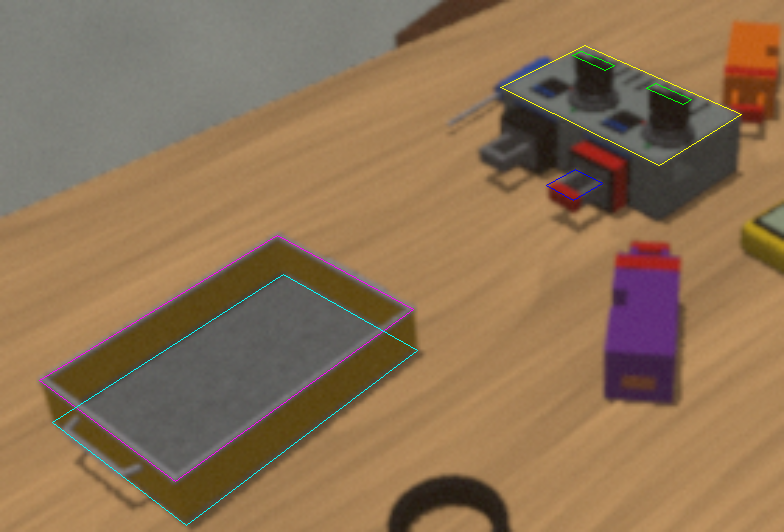

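View pics/ov_top.png

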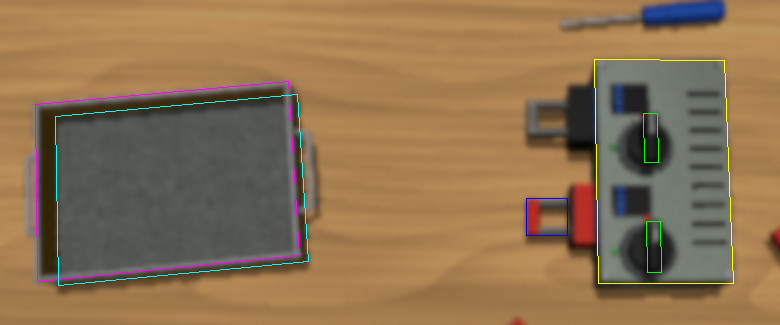

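```bash
cat > h.py <<'E'
from vis import *
from station import *
import cv2
def st(m=""): print(m,"t",round(get_clock(),2),"tcp",np.round(get_tcp_pos(),1),"F",np.round(get_ft_force(),1),"T",np.round(get_torque(),2),"w",round(get_grip_width(),3),"q7",round(get_q()[6],3))
def snap(n,name,x0,y0,w,h,f):
    im=get_image(n)["image"][y0:y0+h,x0:x0+w,::-1];cv2.imwrite("pics/"+name,cv2.resize(im,None,fx=f,fy=f,interpolation=cv2.INTER_CUBIC))
E
python3 - <<'E'
from h import *
K=W(D,[(-20,-89,0)])[0]
movep([K[0],K[1],170.],Q(.022)); st("above")
print(move_l([K[0],K[1],103.5],velocity=80,until_force=8)); st("down")
snap("side","k1.png",270,100,160,120,5); snap("top","k1t.png",290,120,140,140,4.2)
E
```

```text
above t 1.82 tcp [ 492.6 -201.4  170.1] F [ 0.1  0.2 -1. ] T [-0.05  0.03 -0.03] w 0.999 q7 -1.14
False
down t 2.8 tcp [ 493.1 -200.2  103.8] F [ 0.6 -0.9  0.6] T [-0.01  0.01 -0.05] w 1.003 q7 -1.128
```

View pics/k1.png

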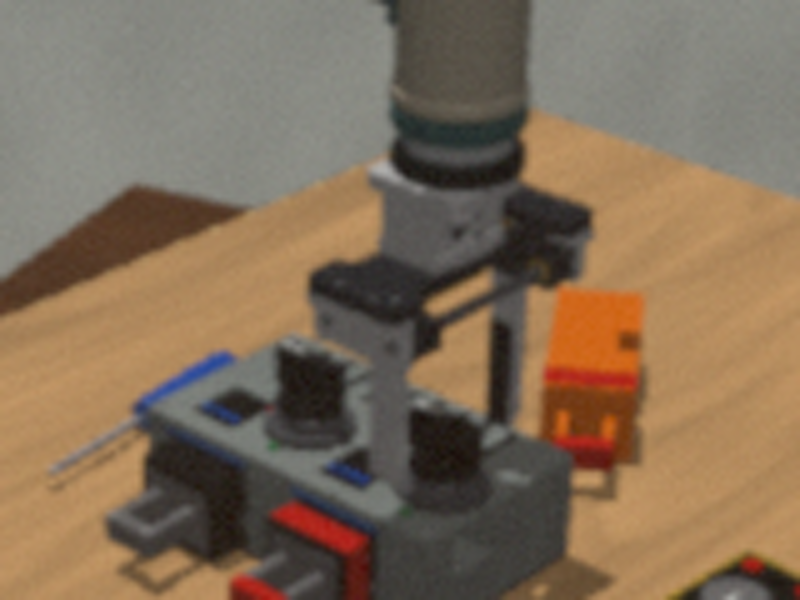

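The near knob's bar (crop 445,440) stands between the two fingers (390 and 505), and the far knob is free. Next I close, press and turn.

```bash
python3 - <<'E'
from h import *
gripper_close(); st("closed")
p=get_tcp_pos()
r=move_l([p[0],p[1],p[2]-12.],velocity=15,until_force=17); print(r); st("pressed"); hold(0.1); st()
E
```

```text
closed t 4.1 tcp [ 492.8 -201.7  103.5] F [ 0.1 -5.  -2.1] T [-1.05 -0.01  0.05] w 0.151 q7 -1.128
True
pressed t 4.77 tcp [ 492.9 -202.    94.7] F [-1.4  0.6  9.8] T [0.18 0.41 0.06] w 0.146 q7 -1.124
 t 4.87 tcp [ 492.9 -202.    94.8] F [-1.7  0.1  9.2] T [0.14 0.45 0.04] w 0.146 q7 -1.124
```

```bash
python3 - <<'E'
from h import *
p=get_tcp_pos()
for i in range(6):
    p[2]-=1.
    r=move_l(list(p),velocity=10); hold(.05); st("pressed")
    if get_ft_force()[2]>16: break
E
```

```text
pressed t 5.22 tcp [ 493.  -201.8   94.7] F [-2.7 -3.1  9. ] T [-0.38  0.6   0.09] w 0.146 q7 -1.126
pressed t 5.52 tcp [ 493.1 -201.8   94.4] F [-3.7 -1.3 14.2] T [-0.28  0.94  0.06] w 0.148 q7 -1.126
pressed t 5.82 tcp [ 493.2 -201.9   94.3] F [-5.2 -1.4 23.2] T [-0.22  1.25  0.13] w 0.146 q7 -1.126
```

```bash
python3 - <<'E'
from h import *
p=get_tcp_pos(); t=[493.0,-201.8,91.9]
q=np.array(inverse_kinematics(t,Q(.022))); print(np.abs(q-get_q()).max())
np.save("qpress.npy",q)
for a in (.25,.5,.8,1.1):
    g=q.copy(); g[6]+=a; set_joints(g.tolist()); st(a)
    r=get_tcp_rot(); print("psi",2*np.arctan2(r[2],r[1]))
E
```

```text
0.004399363481288998
0.25 t 6.17 tcp [ 493.3 -202.6   94.3] F [-4.8 -2.5 20.9] T [-0.64  1.28  0.07] w 0.144 q7 -0.873
psi 0.2715527726017649
0.5 t 6.52 tcp [ 493.5 -203.1   94.3] F [-3.6 -3.2 20.6] T [-0.93  1.15  0.02] w 0.149 q7 -0.623
psi 0.5212844831281143
0.8 t 6.91 tcp [ 494.  -203.7   94.3] F [-3.2 -4.8 19.4] T [-1.15  0.96 -0.01] w 0.145 q7 -0.323
psi 0.8210254433145212
1.1 t 7.3 tcp [ 494.6 -204.1   94.3] F [-2.1 -5.5 17.2] T [-1.24  0.76  0.06] w 0.147 q7 -0.023
psi 1.1209209376306954
```

```bash
python3 - <<'E'
from h import *
q=np.load("qpress.npy")
for a in (1.35,1.58):
    g=q.copy(); g[6]+=a; set_joints(g.tolist()); st(a)
r=get_tcp_rot(); print("psi",2*np.arctan2(r[2],r[1]))
p=get_tcp_pos(); move_l([p[0],p[1],p[2]+9],velocity=40); st("up")
open_jaws(); st("open")
move_l([p[0],p[1],150.],velocity=120)
H=W(D,[(-25.5-97,-46,0)])[0]
move_l([H[0],H[1],150.],velocity=250); st()
snap("side","k2.png",270,100,160,120,5)
snap("top","k2t.png",290,120,140,140,4.2)
E
```

```text
1.35 t 7.65 tcp [ 495.2 -204.3   94.3] F [-1.6 -5.6 17.1] T [-1.34  0.52  0.02] w 0.147 q7 0.227
1.58 t 7.98 tcp [ 495.7 -204.4   94.3] F [ 0.3 -6.2 15. ] T [-1.33  0.22 -0.15] w 0.143 q7 0.457
psi 1.6001442761578
up t 8.43 tcp [ 495.9 -204.6  103.5] F [-0.  -2.5  2.4] T [-0.91  0.09 -0.16] w 0.149 q7 0.457
open t 9.72 tcp [ 495.7 -204.4  103.3] F [-0.4 -0.3  0.9] T [-0.06 -0.08 -0.03] w 1.005 q7 0.457
 t 10.87 tcp [532.7 -97.5 149.3] F [ 0.1 -0.4 -1.3] T [-0.06 -0.08  0.04] w 1.001 q7 0.245
```

View pics/k2.png

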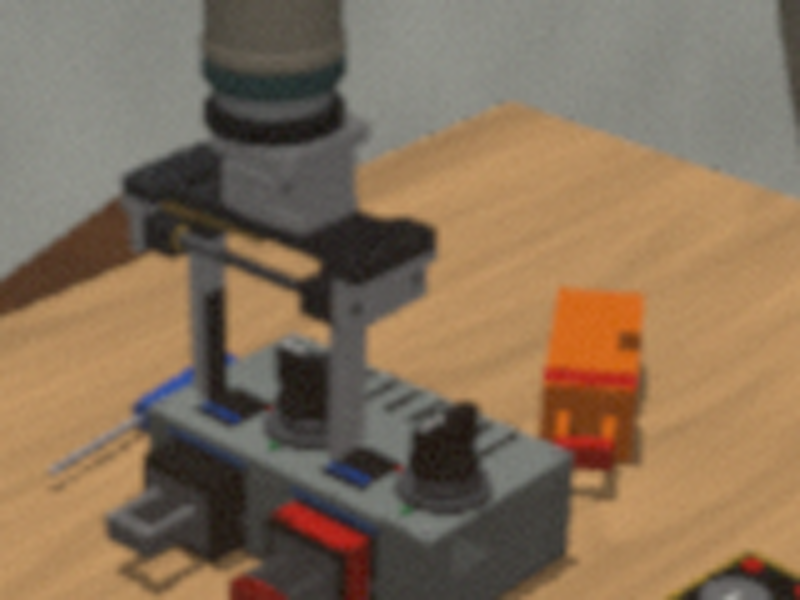

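View pics/k2t.png

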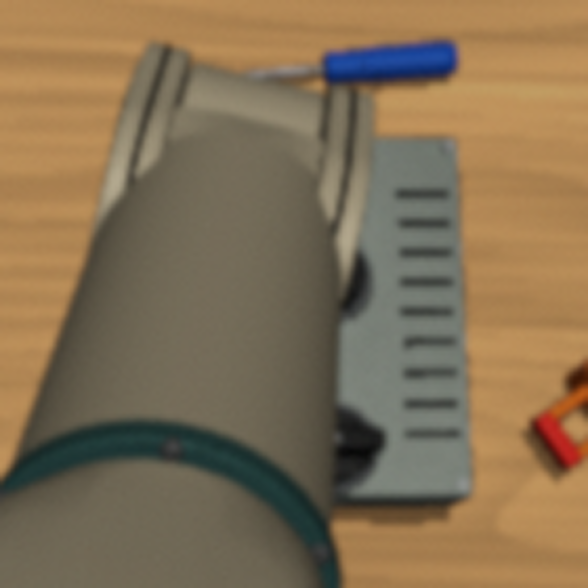

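The side crop shows the near knob's bar (445,445) turned 90°, with its end towards the green dot. The far knob is unchanged. Next I grip the handle and draw the pack out.

```bash
python3 - <<'E'
from h import *
H=W(D,[(-25.5-97,-46,0)])[0]
movep([H[0],H[1],120.],Q(1.593))
print(move_l([H[0],H[1],13.],velocity=100,until_force=8)); st("down")
gripper_close(); st("closed")
E2=W(D,[(-25.5-97-20,-46,0)])[0]
z=get_tcp_pos()[2]
print(move_l([E2[0],E2[1],13.],velocity=60,until_force=25)); st("20mm")
E
```

```text
False
down t 12.43 tcp [534.1 -96.7  13.6] F [-0.2 -0.4  0.1] T [-0.03 -0.07 -0.03] w 0.999 q7 0.263
closed t 13.31 tcp [534.1 -96.5  13. ] F [ 1.6  0.8 -1.4] T [ 0.05 -0.39  0.19] w 0.423 q7 0.263
False
20mm t 13.79 tcp [532.8 -75.8  13. ] F [ 0.1  0.4 -0.1] T [ 0.12 -0.25 -0.06] w 0.424 q7 0.235
```

```bash
python3 - <<'E'
from h import *
E2=W(D,[(-25.5-97-121,-46,0),(-25.5-97-142,-46,0)])
print(move_l([E2[0][0],E2[0][1],13.],velocity=90,until_force=30)); st("121")
print(move_l([E2[1][0],E2[1][1],11.],velocity=60,until_force=30)); st("142")
hold(.1)
snap("side","k3.png",200,130,200,150,4)
E
```

```text
False
121 t 15.07 tcp [530.7  25.2  13. ] F [-0.   2.2 -3.4] T [ 0.61 -0.05 -0.  ] w 0.424 q7 0.093
False
142 t 15.57 tcp [530.3  47.1  11.1] F [-0.6  2.7 -1.9] T [ 0.45  0.08 -0.07] w 0.425 q7 0.063
```

View pics/k3.png

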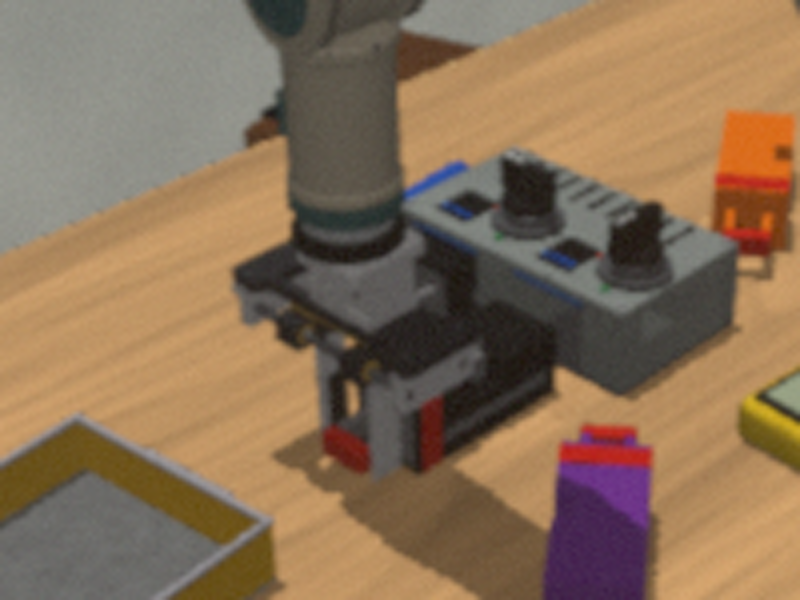

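```bash
python3 - <<'E'
from h import *
open_jaws()
p=get_tcp_pos(); move_l([p[0],p[1],85.],velocity=150)
snap("side","k4a.png",200,130,200,150,4)
B=[p[0]+97*np.cos(D[2]),p[1]+97*np.sin(D[2])]; print(B)
move_l([*B,85.],velocity=200)
print(move_l([*B,7.],velocity=90,until_force=8)); st("down")
gripper_close(); st("closed")
r=get_tcp_rot(); print("psi",2*np.arctan2(r[2],r[1]))
snap("side","k4.png",200,130,200,150,4)
E
```

```text
[np.float64(532.5498355500744), np.float64(-51.642601206229386)]
False
down t 19.02 tcp [533.  -51.6   7.4] F [-0.2  0.8 -0.3] T [-0.04 -0.08  0.02] w 1.001 q7 0.221
closed t 19.62 tcp [533.2 -51.7   7.2] F [ 1.  -0.3  1.1] T [-0.07 -0.15  0.07] w 0.656 q7 0.221
psi 1.5931885876010297
```

View pics/k4.png

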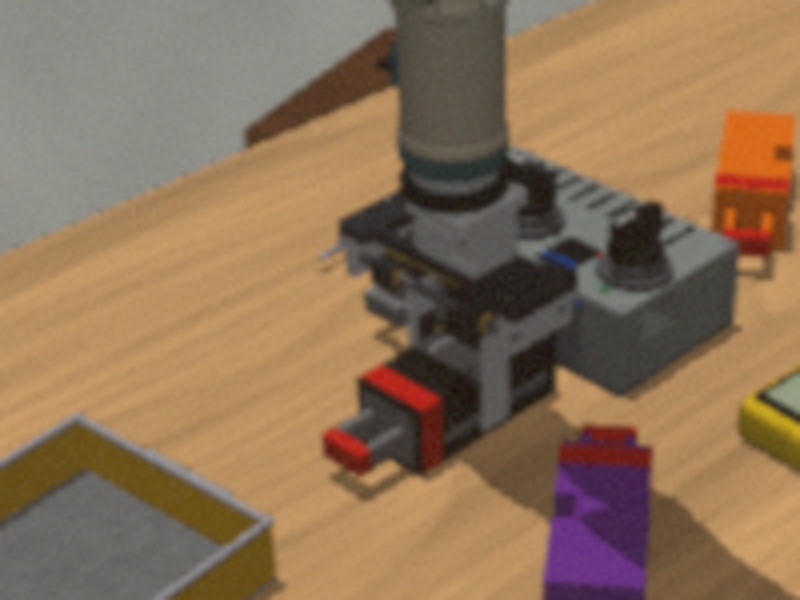

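View pics/k4a.png

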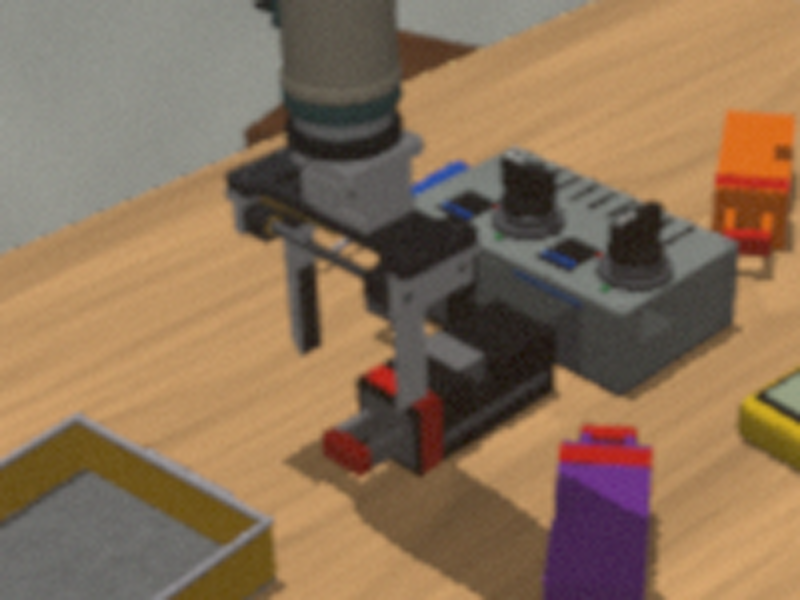

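The pack lies flat clear of the dock with its nose at crop (400,400), and the fingers hold its sides. I lift a little first and check that it hangs level.

```bash
python3 - <<'E'
from h import *
p=get_tcp_pos()
move_l([p[0],p[1],22.],velocity=40); hold(.2);st("lift15")
move_l([p[0],p[1],100.],velocity=80); hold(.2);st("lift")
snap("side","k5.png",200,130,200,150,4)
E
```

```text
lift15 t 20.39 tcp [532.8 -51.7  21.8] F [-0.4  0.5 -8.1] T [-0.04 -0.11  0.03] w 0.656 q7 0.218
lift t 21.72 tcp [532.8 -51.7  99.5] F [ 0.5  0.3 -8.4] T [-0.06 -0.1  -0.03] w 0.66 q7 0.199
```

View pics/k5.png

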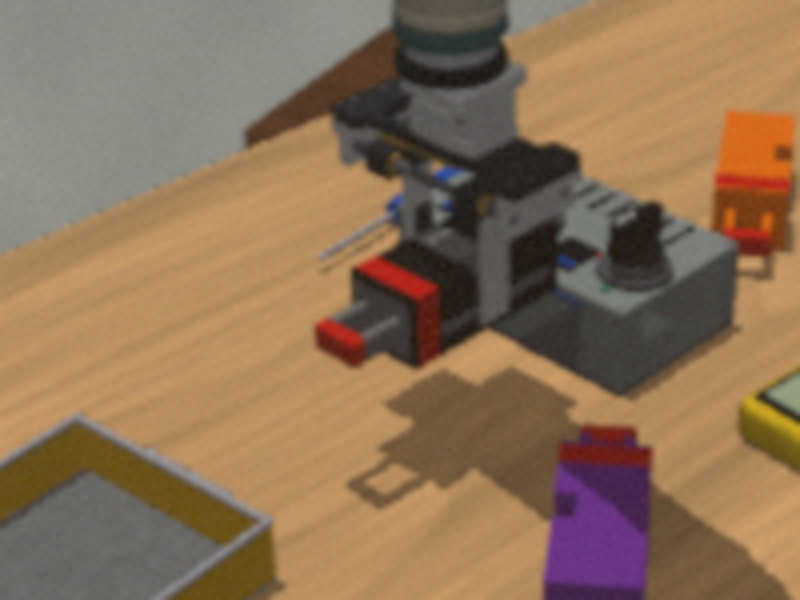

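```bash
python3 - <<'E'
from h import *
T=W(TR,[(12,0,0)])[0]
move_l([T[0],T[1],100.],velocity=170,attitude=Q(1.6934)); hold(.1); st("over")
snap("side","k6.png",90,130,240,180,3.3)
snap("top","k6t.png",100,120,240,160,3.3)
E
```

```text
over t 24.06 tcp [564.8 293.3 100.1] F [-0.6  0.5 -8.7] T [-0.05  0.01  0.01] w 0.659 q7 -0.261
```

View pics/k6.png

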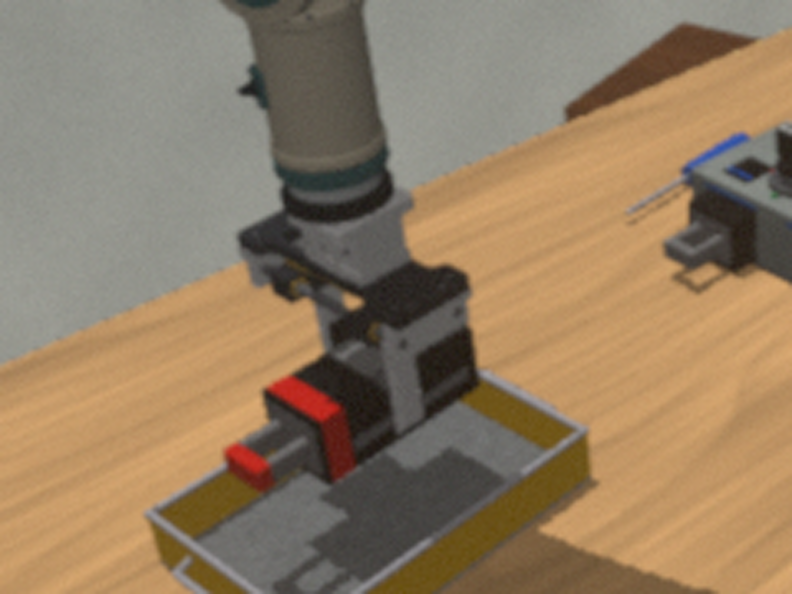

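The pack is level over the tray, with its nose at (310,420) inside the rim. I lower it slowly with a force stop.

```bash
python3 - <<'E'
from h import *
p=get_tcp_pos()
move_l([p[0],p[1],28.],velocity=80); st("28")
print(move_l([p[0],p[1],11.],velocity=15,until_force=5)); hold(.15); st("contact")
E
```

```text
28 t 25.21 tcp [565.4 294.   28.6] F [ 0.4 -0.6 -8.2] T [ 0.   -0.08 -0.02] w 0.655 q7 -0.245
True
contact t 26.18 tcp [564.6 293.6  15.2] F [-0.5 -0.7  7.3] T [-0.02 -0.02  0.09] w 0.657 q7 -0.243
```

```bash
python3 - <<'E'
from h import *
open_jaws(); st("open")
p=get_tcp_pos(); move_l([p[0],p[1],120.],velocity=120)
movep([495.7,-203.0,180.],Q(1.6)); hold(.1); st("above")
snap("side","k7.png",90,130,240,180,3.3)
snap("side","k7b.png",270,100,160,120,5)
E
```

```text
open t 26.86 tcp [562.2 292.5  12.8] F [ 0.4 -0.5 -0.4] T [-0.01 -0.1   0.01] w 0.996 q7 -0.243
above t 29.82 tcp [ 496.3 -201.7  179.8] F [-0.  -0.1 -0.3] T [-0.02 -0.05 -0.01] w 1.0 q7 0.493
```

View pics/k7.png

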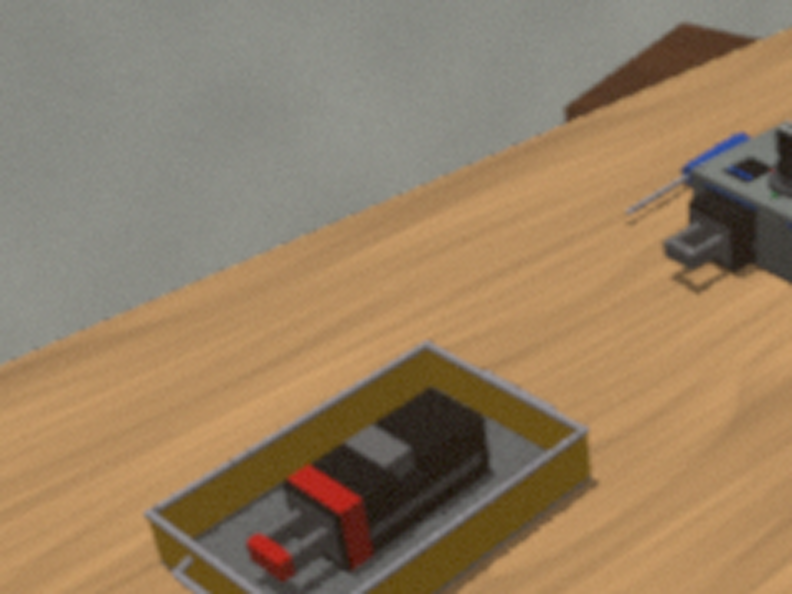

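View pics/k7b.png

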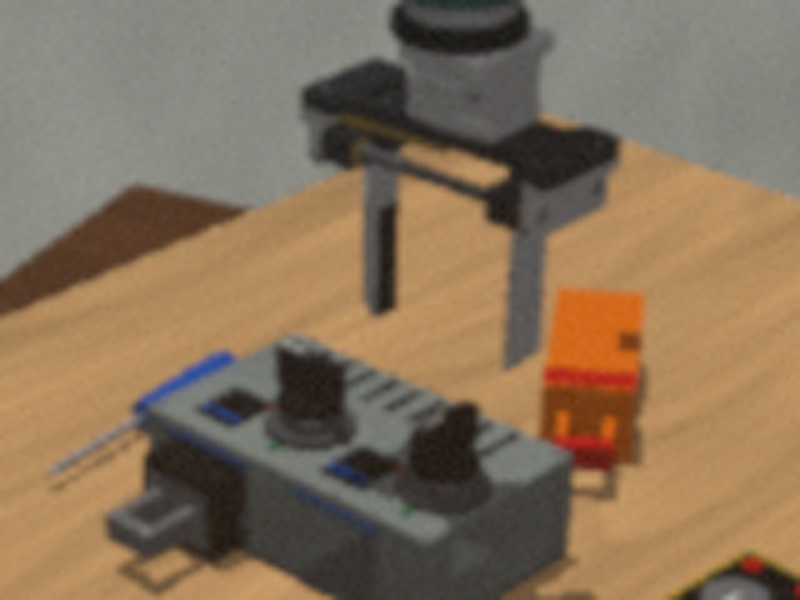

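The pack lies flat in the tray, and the near knob is still open. Next I relock it.

```bash
python3 - <<'E'
from h import *
print(move_l([495.7,-202.5,103.5],velocity=80,until_force=8)); st("down")
gripper_close(); st("closed")
p=get_tcp_pos(); z=p[2]
move_l([p[0],p[1],95.5],velocity=25); st()
for i in range(6):
    z=95.5-1-i
    move_l([p[0],p[1],z],velocity=12); hold(.05); st(z)
    if get_ft_force()[2]>16: break
np.save("zp.npy",[p[0],p[1],z])
E
```

```text
False
down t 31.03 tcp [ 496.1 -202.7  103.9] F [0.4 1.2 0.3] T [-0.01 -0.08 -0.  ] w 1.0 q7 0.519
closed t 32.23 tcp [ 495.8 -202.5  103.5] F [-0.3 -0.3 -1.3] T [-0.01 -0.15 -0.15] w 0.147 q7 0.519
 t 32.7 tcp [ 495.9 -202.6   96.1] F [-1.8  0.3  9. ] T [ 0.18  0.34 -0.08] w 0.143 q7 0.521
94.5 t 33.0 tcp [ 495.9 -202.5   95.3] F [-1.9  1.3  8.8] T [ 0.21  0.36 -0.1 ] w 0.147 q7 0.522
93.5 t 33.3 tcp [ 495.9 -202.6   94.4] F [-1.2  0.8  9. ] T [ 0.22  0.43 -0.06] w 0.143 q7 0.522
92.5 t 33.6 tcp [ 496.  -202.6   94.3] F [-4.2  2.1 18.7] T [ 0.44  0.89 -0.1 ] w 0.145 q7 0.522
```

```bash
python3 - <<'E'
from h import *
x,y,z=np.load("zp.npy")
q=np.array(inverse_kinematics([x,y,z-.3],Q(1.6))); print(np.abs(q-get_q()).max())
for a in (.3,.6,.9,1.2,1.45,1.6):
    g=q.copy(); g[6]-=a; set_joints(g.tolist()); st(a)
r=get_tcp_rot(); print("psi",2*np.arctan2(r[2],r[1]))
E
```

```text
0.003702019558227576
0.3 t 33.99 tcp [ 495.9 -202.6   94.3] F [-4.4  1.3 21.2] T [ 0.51  1.11 -0.  ] w 0.148 q7 0.222
0.6 t 34.38 tcp [ 495.7 -202.5   94.3] F [-4.5  2.4 21. ] T [ 0.56  1.24 -0.09] w 0.148 q7 -0.078
0.9 t 34.77 tcp [ 495.6 -202.4   94.3] F [-4.7  1.8 21.9] T [ 0.58  1.25 -0.03] w 0.146 q7 -0.378
1.2 t 35.17 tcp [ 495.6 -202.3   94.3] F [-4.5  2.2 20.7] T [ 0.65  1.24 -0.05] w 0.144 q7 -0.678
1.45 t 35.52 tcp [ 495.6 -202.2   94.3] F [-4.9  2.7 22.2] T [ 0.73  1.28 -0.05] w 0.147 q7 -0.928
1.6 t 35.78 tcp [ 495.6 -202.1   94.3] F [-4.4  3.3 20.9] T [0.63 1.25 0.46] w 0.145 q7 -1.077
psi 0.0019501339024663414
```

```bash
python3 - <<'E'
from h import *
p=get_tcp_pos(); move_l([p[0],p[1],103.5],velocity=40); st("up")
open_jaws(); st("open")
move_l([p[0],p[1],190.],velocity=120)
movep([430.,-420.,230.],Q(.4)); hold(.2); st("away")
snap("side","k8.png",100,150,300,190,2.6)
snap("top","k8t.png",110,120,300,140,2.6)
snap("side","k8b.png",280,160,110,70,7); snap("top","k8c.png",310,140,100,110,5.4)
for n in("top","side"): np.savez(f"{n}9.npz",**get_image(n))
E
```

```text
up t 36.22 tcp [ 495.3 -202.   103.4] F [-1.3  1.3  3.9] T [0.15 0.33 0.49] w 0.15 q7 -1.081
open t 37.5 tcp [ 495.6 -202.1  103.5] F [0.  0.7 1.1] T [ 0.05 -0.    0.01] w 0.999 q7 -1.082
away t 39.49 tcp [ 431.2 -418.   229.7] F [ 0.3 -0.4  0.1] T [ 0.    0.02 -0.  ] w 1.001 q7 -0.398
```

View pics/k8b.png

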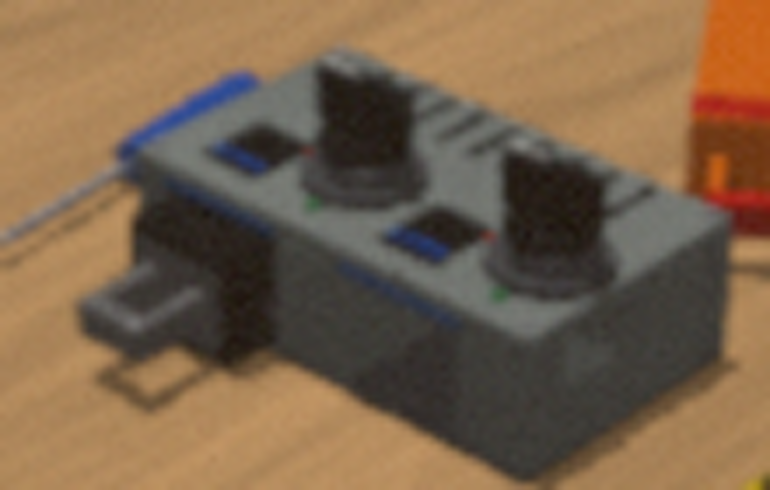

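View pics/k8c.png

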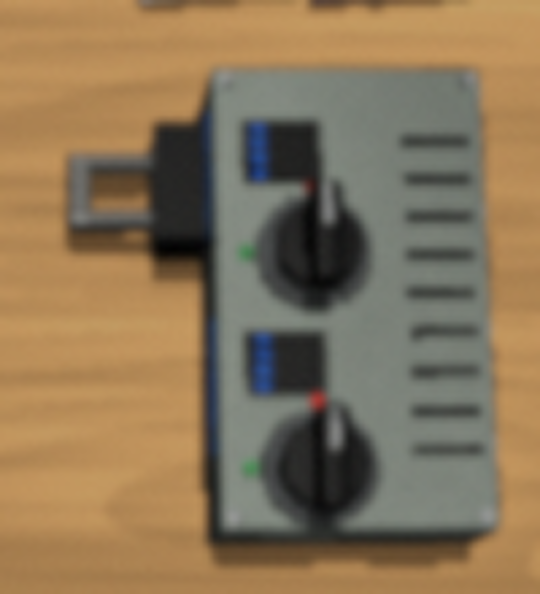

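View pics/k8t.png

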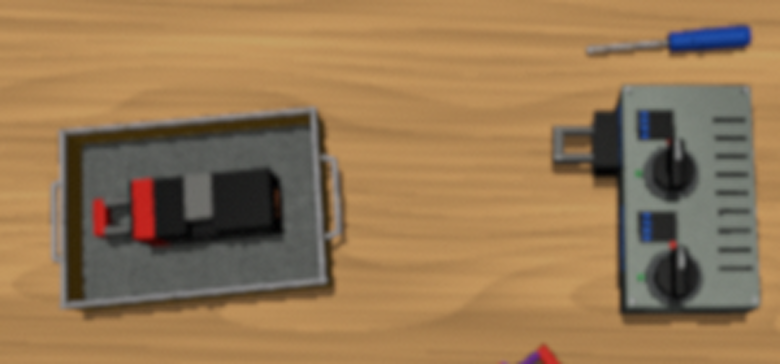

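The knobs look the same as at the start: both white lines point to the red dots, and both tops are up. The taped pack lies flat near the middle of the tray at (205,203), and the healthy pack and the screwdriver have not moved. I hand the job in.

```bash
python3 - <<'E'
from station import *
sign_off(); print(get_clock())
E
```

```text
the job is handed in; nothing more can be done
the job is handed in; nothing more can be done
```

I moved the taped pack from bay 'near' to the quarantine tray, relocked its knob and handed the job in; the clock read about 39.5 s just before that. No verdict is reported.

- **Unlocking:** I pressed the near knob about 9 mm to its stop and turned it a quarter turn to open.
- **Moving the pack:** I drew the pack out about 142 mm by its handle, regripped it by its sides and carried it level. I lowered it until it rested on the liner while still held, then let go.
- **Relocking:** I pressed the same knob down again, turned it back until it met its locked stop, and released it.

**Last checks:**
- The final pictures show the pack flat near the middle of the tray.
- Both knobs look as they did at the start, with their white lines on the red dots and their tops up. I judged this by eye, because the knob joints cannot be read directly.
- The healthy pack and the screwdriver look unmoved. I did not look closely at the meter or the tape roll again, but the arm never went near the tape roll and only passed high above the meter.
- The arm ended clear of everything, with the force reading near zero.

The press-force reading was a little ambiguous at first (about 9 N, just short of the bottom). I pressed on until the force rose steeply with no further movement, and only then turned the knob. No check failed.

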